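# Push the served slate out over the pick-up ledge

### The job

An espresso cup stands on the dark slate board on the wooden pick-up ledge. With your fingertips push the slate along the ledge, cup and all, until its front edge sticks out 30 mm past the yellow-fronted edge of the ledge (the side facing away from the robot), square to that edge, so that the waiter can get his fingers under it. Only push the slate: do not lift it, do not touch the cup, and leave everything else alone.

Things in the scene. Friction and masses are not known exactly. Their poses are not given: they have to be found in the camera images.
- ledge: Fixed light-wood pick-up ledge on the black counter, a block 340 mm (its x) by 460 mm (its y) by 50 mm high; origin at the centre of its underside, on the counter. Its x axis points away from the robot, square to the yellow-fronted edge. Its pose differs at every start, turned by up to 0.2 rad.
- ledge_edge (a point): Middle of the ledge's top edge above the yellow strip, 170 mm along the ledge's x from its origin, 50 mm above the counter; axes as the ledge's.
- slate: Loose dark grey slate board, 140 mm (its x) by 130 mm (its y) by 10 mm thick, about 0.3 to 0.65 kg, lying on one side (left or right) of the ledge's top. Origin at the centre of its underside; x points towards the yellow edge, out of square with it by up to 0.2 rad at the start. It slides with friction and stays where it is left.
- slate_front (a point): Middle of the slate's front (yellow edge side) lower edge, 70 mm along the slate's x from its origin.
- slate_back (a point): Middle of the slate's back (robot side) lower edge, 70 mm behind its origin.
- cup: Loose white espresso cup, 62 mm across, 55 mm high, with a handle on one side, standing on the slate 15 to 30 mm in front of its centre, so that over 50 mm of slate are free behind it. Origin at the centre of its underside, z up. Not to be touched; it rides on the slate.
- cork_board: Loose cork board, 140 by 130 by 10 mm, on the other side of the ledge; origin at the centre of its underside. Leave it alone.
- jar: Amber glass sugar jar, 60 mm across, 85 mm high, on the cork board; origin at the centre of its underside. Leave it alone.
- spray: Pale blue spray bottle with red collar and trigger, 84 mm across, 240 mm high, on the counter left of the ledge; origin at the centre of its underside. Leave it alone.
- pitcher: Steel milk pitcher with a handle, 86 mm across, 100 mm high, on the counter right of the ledge; origin at the centre of its underside. Leave it alone.
- tamper: Dark steel coffee tamper, 58 mm across, 92 mm high, on the counter right of the ledge; origin at the centre of its underside. Leave it alone.
- knock_box: Open grey box with a yellow bar across, 150 by 140 by 100 mm, on the counter left of the ledge; origin at the centre of its underside. Leave it alone.
Not all that is in view belongs to the job. Leave any orange or purple look-alike of the slate alone.

How it is judged:
On the way:
1. the fingers push the slate (contact force between the fingers and slate above 0.3 N), for 0.04 s.
At the end, for the whole second after the job is handed in: The slate lies flat and still on the ledge, its front edge 30 mm (within 10 mm) past the yellow edge, square to it within 0.12 rad (7 degrees) and clear of the ledge's ends (its centre within 170 mm of the ledge's middle line); the cup stands upright and still on the slate (x of slate_front in the frame of ledge_edge between 0.02 and 0.04 m and angle between the x axis of slate and the x axis of ledge, either way round below 0.12 rad and y of slate in the frame of ledge between -0.17 and 0.17 m and z of slate in the frame of ledge_edge between -0.004 and 0.004 m and angle between slate's own z axis and vertical below 0.04 rad and linear speed of each of slate, cup below 0.01 m/s and x of cup in the frame of slate between -0.04 and 0.06 m and y of cup in the frame of slate between -0.05 and 0.05 m and z of cup in the frame of slate between 0.006 and 0.014 m and angle between cup's own z axis and vertical below 0.1 rad); the robot touches nothing.
It fails at once if the slate is lifted or tipped (more than 8 mm off the ledge, or tilted over 0.15 rad) (z of slate in the frame of ledge_edge above 0.008 m or angle between slate's own z axis and vertical above 0.15 rad).
It fails at once if the cup is touched by the robot (contact force between any of the fingers, the arm and cup above 0.2 N).
It fails at once if the cup is lifted off the slate or tipped (z of cup in the frame of slate above 0.022 m or angle between cup's own z axis and vertical above 0.3 rad).
It fails at once if the cork board, sugar jar, spray bottle, milk pitcher, tamper or knock box is moved by more than 15 mm (distance of any of cork_board, jar, spray, pitcher, tamper, knock_box from where it was at the start of the episode above 0.015 m).
It also fails if it takes over 45 s, if anything falls off the work surface, if the arm or the gripper's body presses on something with over 40 N, if the wrist force passes 120 N, or if a joint passes its speed limit or range.

### The arm

A 6-joint arm with a two-finger parallel gripper is mounted at the origin on the work surface. World frame = base frame: x ahead of the robot, y to its left, z up, the work surface at z = 0. Lengths are in m, angles in rad, forces in N, time in s.
With the tool pointing down it reaches from about 0.35 to 0.775 m from the base axis. Payload 5.5 kg.
Tool frame: the origin (TCP) lies at the very end of the fingers, on their centre line; the grasp point (between the pads) lies 19 mm behind it; z points along the fingers, y is the line along which they close (so a half turn about z gives the same grasp; the last joint's range is limited). The gripper opens to 85 mm and grips with 20 to 120 N. Pads are 22 mm wide; open, the fingers measure 114 mm over their backs; the gripper's body (76 mm by 85 mm) begins 54 mm behind the grasp point. The pads swing forward as they close: fully open they stand 13 mm farther back than shut.
Start: joints at [-1.463, 0.313, 0.046, 1.304, 0, 1.431], TCP at [0.141, -0.557, 0.231] pointing down, gripper open.
Joint ranges: [-2.76, 2.76], [-0.86, 1.69], [-1.03, 1.26], [-2.2, 2.34], [-1.47, 1.5], [-3.14, 3.14]. Speed limits (rad/s): [2.57, 2.57, 3.14, 3.14, 3.14, 3.14].

### API

Orientations are given as a unit quaternion [w, x, y, z].
In Python, from workcell import get_state, read_camera, calibration, hand_in gives the robot as it stands.
- The arm moves only by the tool drive_tool, never from a script. Its argument "deltas" is a list that holds one entry, the list of rows, each a list of 7 numbers: the closure in counts, from 0 (fully open) to 255 (shut), then the shift along the tool's x, y, z in m, then the turn, a rotation vector about the tool's x, y, z in degrees. A call has 1 to 12 rows; each row is the pose to reach, as a shift and turn from the pose commanded when the call began, along the tool's axes at that moment; what a row does not reach only later rows make up. A row lasts 1/8 s, in which the tool goes at most 62.5 mm and 10.7 degrees, less where a joint would pass 70% of its speed; a pose out of reach is approached as far as the arm can. A call with a gripper value outside its range is refused whole. The fingers move at their own pace and stop on an object; "newtons" is the grip in N (left out, the last holds). Time passes only in rows, so rows that repeat a pose let the fingers close. It gives the time, the measured TCP pose, the force, the opening and the grip force at its end, in the units of the state.
- get_state(): the state, without advancing time (a new reading comes with each control period).
- read_camera(name): name is "scene" or "top" or "wrist"; returns (picture, depth): 384x512x3 uint8, red, green, blue; 384x512 float32, m along the optical axis (not along the pixel's ray), 0 where there is no reading.
- calibration(name): a dict with "mtx" (3x3 intrinsics, pixels), "world_from_camera" (4x4, takes a point from camera to world coordinates). Camera axes: x right, y up, looking along -z (the intrinsics and any distortion apply to the point x, -y, -z); pixel columns grow to the right and rows downward; lengths in m; the calibration is good to about 2 mm. A picture is of the moment at which its call begins: read the wrist's pose just before it. calibration takes no time and is no camera call; for the wrist camera it gives the pose at the moment of the call.
- hand_in(): hands the job in; it is judged then, once.
The state is a dict: "clock": time; "joint_pos": joint angles; "qvel": joint speeds; "tau": joint torques, N m; "tcp_pos": TCP position; "orientation": TCP orientation; "wrist_force": force on the tool from outside, world axes, zero at the start; "ft_torque": the same for the moment, N m; "finger_gap": finger opening in m; "grip_force": force on a finger pad.
Only numpy, scipy, OpenCV 4.12 (cv2) and the standard library are available. Lean on these libraries where they do the work, as an engineer would, in place of code of your own. Each camera call takes 0.05 s, during which the arm holds its last target. There are 200 camera calls.

## Working session

There is one attempt and no reset: what is moved stays moved. The work goes in short steps, Python scripts to look and compute and a tool call to move; the robot and the scene stay as the last step left them, time stands still between calls to the robot, and variables do not carry over. Pictures are saved under pics/ and viewed, at most 10 in all, crops included, and the job is handed in when it is done.

Besides the shell and the picture viewer there is one more tool, called in YAML: its name, and indented under it one key for each argument. drive_tool: Moves the arm, as the interface text tells. Its arguments: {"type":"object","properties":{"deltas":{"type":"array","items":{"type":"array","items":{"type":"array","items":{"type":"number"}}}},"newtons":{"type":"number"}},"required":["deltas"]}

```bash
mkdir -p pics
cat > h.py <<'E'
import numpy as np, cv2
from workcell import get_state, read_camera, calibration, hand_in
def cloud(name):
    im,d=read_camera(name); c=calibration(name); K=np.array(c["mtx"]); T=np.array(c["world_from_camera"])
    v,u=np.mgrid[0:d.shape[0],0:d.shape[1]]
    P=np.stack([(u-K[0,2])/K[0,0]*d,-(v-K[1,2])/K[1,1]*d,-d],-1)@T[:3,:3].T+T[:3,3]
    P[d==0]=np.nan
    return im,d,P
E
python3 - <<'E'
from h import *
s=get_state(); print(s)
for n in("top","scene"):
    im,d,P=cloud(n); cv2.imwrite(f"pics/{n}0.png",cv2.cvtColor(im,cv2.COLOR_RGB2BGR)); np.savez(f"{n}0.npz",im=im,P=P)
    c=calibration(n);print(c)
E
```

```text
{'clock': 0.0, 'joint_pos': array([-1.46263991e+00,  3.14002951e-01,  4.49787013e-02,  1.30362720e+00,
       -2.04258342e-05,  1.43118625e+00]), 'qvel': array([-0.00048149,  0.00023806,  0.000334  , -0.00115244, -0.00066709,
       -0.00021667]), 'tau': array([ 2.82686888e-04, -4.80630255e+01,  2.98530650e+01,  1.93366909e-02,
       -5.67388525e-06, -9.54896194e-06]), 'tcp_pos': array([ 0.14093452, -0.55692034,  0.23040733]), 'orientation': array([-9.27605491e-04,  9.92335851e-01,  1.23566573e-01,  4.37531952e-06]), 'wrist_force': array([ 0.40684895, -0.80303487,  0.60275154]), 'ft_torque': array([-0.0339073 ,  0.02770968, -0.01933091]), 'grip_force': 0.0, 'finger_gap': 0.08566353529061099}
{'mtx': array([[366.39540559,   0.        , 253.60459048],
       [  0.        , 366.39540559, 193.1160332 ],
       [  0.        ,   0.        ,   1.        ]]), 'world_from_camera': array([[-0.01562069,  0.99535763, -0.0949694 ,  0.38497208],
       [-0.99986404, -0.01504807,  0.00674269, -0.01612703],
       [ 0.00528228,  0.09506182,  0.99545736,  1.19195915],
       [ 0.        ,  0.        ,  0.        ,  1.        ]])}
{'mtx': array([[414.92085863,   0.        , 253.4953918 ],
       [  0.        , 414.92085863, 196.37780342],
       [  0.        ,   0.        ,   1.        ]]), 'world_from_camera': array([[-0.58861802, -0.5783918 ,  0.56479354,  1.2779257 ],
       [ 0.80840131, -0.42460454,  0.40767426,  0.56711121],
       [ 0.00401845,  0.69654426,  0.71750258,  1.05906411],
       [ 0.        ,  0.        ,  0.        ,  1.        ]])}
```

View pics/top0.png

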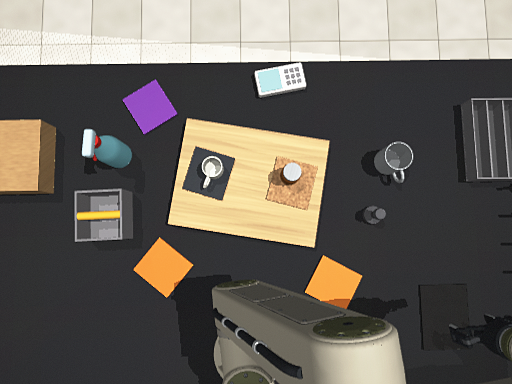

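View pics/scene0.png

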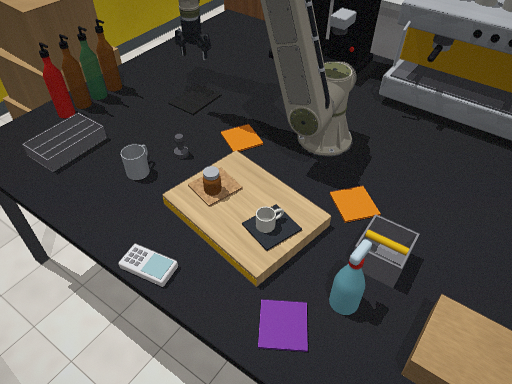

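The top view shows the ledge at about (168–330, 118–248), with the dark slate carrying the white cup at (209,173). The cup's handle points towards the robot at (207,185). Candidates are the dark board at (209,173), orange at (163,267) and (333,282), purple at (150,107), and a black mat at (443,315). Only the first is dark grey, on the ledge and under a cup. Next I'll measure it and confirm with a crop.

```bash
cat >> h.py <<'E'
def measure(im,P,lo=(0.3,-0.35),hi=(0.85,0.35)):
    Z=P[...,2]; g=im.astype(int); mx=g.max(2); mn=g.min(2)
    box=(P[...,0]>lo[0])&(P[...,0]<hi[0])&(P[...,1]>lo[1])&(P[...,1]<hi[1])
    out={}
    dark=box&(mx<90)&(mx-mn<30)&(Z>.045)&(Z<.075)
    n,l,st,_=cv2.connectedComponentsWithStats(dark.astype(np.uint8))
    dark=l==1+np.argmax(st[1:,4])
    top=box&(Z>.035)&(Z<.075)
    for k,m in(("ledge",top),("slate",dark)):
        pts=P[m][:,:2].astype(np.float32); hull=cv2.convexHull(pts)
        r=cv2.minAreaRect(hull); out[k]=(r,cv2.boxPoints(r),np.median(P[m][:,2]),m.sum())
    cup=box&(Z>.08)&(Z<.14)&(mx-mn<40)
    out["cup"]=P[cup]
    return out
E
python3 - <<'E'
from h import *
np.set_printoptions(precision=4,suppress=True)
f=np.load("top0.npz"); im,P=f["im"],f["P"]
o=measure(im,P)
for k in("ledge","slate"): print(k,*o[k])
m=o["cup"]; m=m[m[:,1]>0]; print(len(m),m.min(0),m.max(0),np.median(m,0))
cv2.imwrite("pics/crop0.png",cv2.resize(cv2.cvtColor(im[110:255,160:340],cv2.COLOR_RGB2BGR),None,fx=4,fy=4,interpolation=2))
E
```

```text
ledge ((0.6072524785995483, -0.02330675721168518), (0.4609467685222626, 0.49626559019088745), 80.01766967773438) [[ 0.3229 -0.2073]
 [ 0.8117 -0.2933]
 [ 0.8916  0.1607]
 [ 0.4028  0.2467]] 0.05036920112970045 15084
slate ((0.5586004853248596, 0.11639602482318878), (0.12866830825805664, 0.13875138759613037), 72.1700668334961) [[0.4729 0.0764]
 [0.6049 0.0339]
 [0.6443 0.1564]
 [0.5123 0.1989]] 0.059362563974677096 1325
198 [0.5073 0.0701 0.0805] [0.5985 0.1292 0.1202] [0.5572 0.1107 0.1086]
```

View pics/crop0.png

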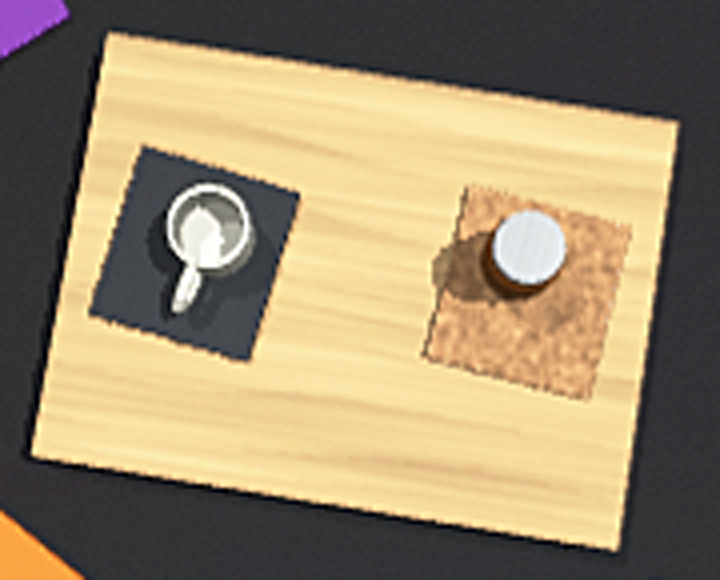

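The crop confirms it: dark grey slate on the ledge, cup on it, handle towards the back edge, and the cork board with the jar on the right. The ledge rectangle picked up stray points, so I'll refine it and express everything in ledge axes.

```bash
cat >> h.py <<'E'
def ledge(im,P):
    Z=P[...,2]; m=((Z>.042)&(Z<.075)&(abs(P[...,1])<.4)&(P[...,0]>.3)).astype(np.uint8)
    m=cv2.morphologyEx(m,cv2.MORPH_OPEN,np.ones((5,5)))
    n,l,st,_=cv2.connectedComponentsWithStats(m); k=l==1+np.argmax(st[1:,4])
    r=cv2.minAreaRect(P[k][:,:2].astype(np.float32)); return r
def norm(r):
    (c,s,a)=r; a=(a+45)%90-45; return np.array(c),s,np.radians(a)
def rel(c,a,p):
    R=np.array([[np.cos(a),np.sin(a)],[-np.sin(a),np.cos(a)]]); return (np.asarray(p)-c)@R.T
E
python3 - <<'E'
from h import *
np.set_printoptions(precision=4,suppress=True)
f=np.load("top0.npz"); im,P=f["im"],f["P"]
lc,ls,la=norm(ledge(im,P)); print("ledge",lc,ls,la)
o=measure(im,P); sc,ss,sa=norm(o["slate"][0]); print("slate",sc,ss,sa,"rel",sa-la,rel(lc,la,sc))
ux=np.array([np.cos(sa),np.sin(sa)]); print("front x rel edge",rel(lc,la,sc+.07*ux)[0]-.17,"back",sc-.07*ux)
m=o["cup"]; m=m[m[:,1]>0]; q=rel(sc,sa,m[:,:2]); print("cup in slate",q.min(0),q.max(0))
for lo in(.066,.08,.09,.1,.11):
    Z=P[...,2]; k=(Z>lo)&(Z<lo+.01)&(P[...,0]>.46)&(P[...,0]<.66)&(P[...,1]>.03)&(P[...,1]<.2); q=rel(sc,sa,P[k][:,:2]); print(lo,k.sum(),q.min(0),q.max(0))
s=get_state(); from scipy.spatial.transform import Rotation as R
print(R.from_quat(s["orientation"],scalar_first=True).as_matrix())
E
```

```text
ledge [ 0.5307 -0.01  ] (0.46057701110839844, 0.3410705626010895) -0.1746793990593873
slate [0.5586 0.1164] (0.12866830825805664, 0.13875138759613037) -0.3111910391660315 rel -0.1365116401066442 [0.0055 0.1293]
front x rel edge -0.0951784062073642 back [0.492  0.1378]
cup in slate [-0.0516 -0.0423] [0.0458 0.0183]
0.066 69 [-0.035  -0.0427] [0.0417 0.0381]
0.08 27 [-0.0502 -0.0423] [0.0421 0.0155]
0.09 26 [-0.0516 -0.0418] [0.0415 0.0154]
0.1 56 [-0.0454 -0.0422] [0.0416 0.0154]
0.11 88 [-0.031  -0.0419] [0.0458 0.0183]
[[ 0.9695  0.2452 -0.0002]
 [ 0.2452 -0.9695  0.0017]
 [ 0.0002 -0.0017 -1.    ]]
```

drive_tool:
  deltas:
    - [[105,0.05,-0.03,-0.04,0,0,-10],[105,0.1,-0.064,-0.06,0,0,-20],[105,0.15,-0.095,-0.06,0,0,-30],[105,0.2,-0.127,-0.06,0,0,-40],[105,0.25,-0.159,-0.06,0,0,-50],[105,0.295,-0.19,-0.06,0,0,-60],[105,0.325,-0.24,-0.06,0,0,-70],[105,0.35,-0.29,-0.06,0,0,-80],[105,0.375,-0.34,-0.06,0,0,-90],[105,0.4,-0.39,-0.06,0,0,-100],[105,0.42,-0.44,-0.06,0,0,-110],[105,0.43,-0.49,-0.06,0,0,-120]]

```text
clock: 1.6
tcp_pos: [0.4377, 0.0249, 0.2909]
orientation: [-0.0, 0.386, 0.922, -0.0]
wrist_force: [0.4, 0.1, 0.4]
finger_gap: 0.0504
grip_force: 0.0
```

drive_tool:
  deltas:
    - [[105,0.03,0.03,0,0,0,-10],[105,0.06,0.06,0,0,0,-20],[105,0.077,0.082,0.03,0,0,-30],[105,0.077,0.082,0.08,0,0,-35.8],[105,0.077,0.082,0.13,0,0,-35.8],[105,0.077,0.082,0.14,0,0,-35.8],[105,0.077,0.082,0.14,0,0,-35.8]]

```text
clock: 2.48
tcp_pos: [0.4428, 0.1353, 0.1516]
orientation: [-0.0, 0.087, 0.996, -0.0]
wrist_force: [-0.4, 0.8, 0.3]
finger_gap: 0.0503
grip_force: 0.0
```

drive_tool:
  deltas:
    - [[105,0,0,0,0,-10,0],[105,0,0,0.03,0,-10,0],[105,0,0,0.05,0,-10,0],[105,0,0,0.05,0,-10,0]]

```text
clock: 2.98
tcp_pos: [0.4433, 0.1353, 0.1024]
orientation: [0.087, 0.087, 0.992, -0.008]
wrist_force: [0.7, 0.8, -0.5]
finger_gap: 0.0507
grip_force: 0.0
```

Run:
```python
from h import *
from scipy.spatial.transform import Rotation as R
np.set_printoptions(precision=4,suppress=True)
s=get_state(); print(s["tcp_pos"],s["wrist_force"]); print(R.from_quat(s["orientation"],scalar_first=True).as_matrix())
lc,la=np.array([.5307,-.01]),-.1747
print("tcp in ledge",rel(lc,la,s["tcp_pos"][:2]))
a,_=read_camera("wrist");b,_=read_camera("scene")
cv2.imwrite("pics/w1.png",cv2.cvtColor(np.hstack([a[:, ::1],]),cv2.COLOR_RGB2BGR)); cv2.imwrite("pics/s1.png",cv2.resize(cv2.cvtColor(b[130:300,150:400],cv2.COLOR_RGB2BGR),None,fx=3,fy=3))
```

```text
[0.4433 0.1353 0.1024] [ 0.693   0.8249 -0.5146]
[[-0.9696  0.174   0.1719]
 [ 0.1714  0.9847 -0.0301]
 [-0.1746  0.0002 -0.9846]]
tcp in ledge [-0.1113  0.1279]
```

View pics/w1.png

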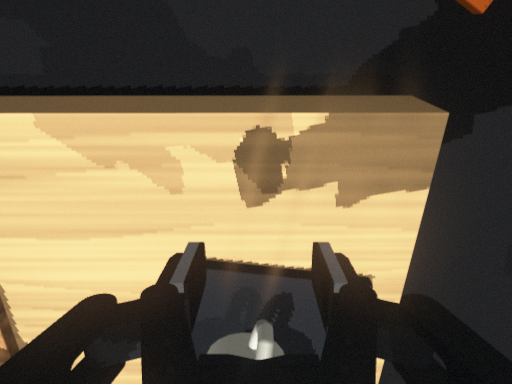

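View pics/s1.png

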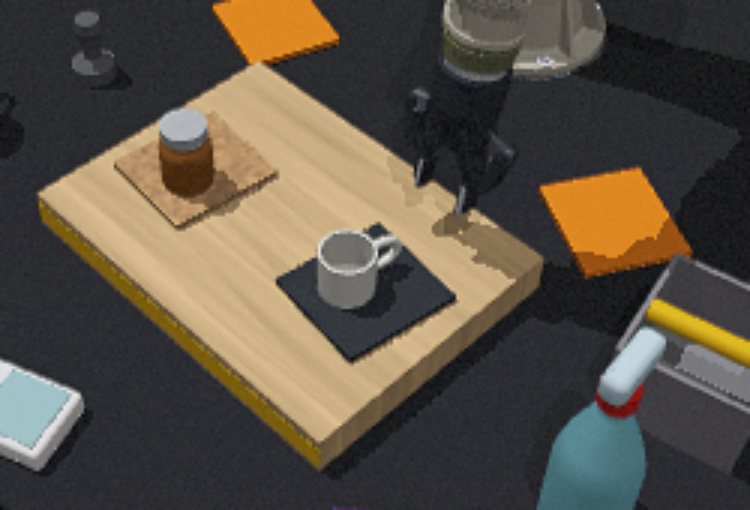

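The wrist view shows both fingertips (190,245) and (322,245) straight behind the slate's back edge (205–320, 262), over bare wood. The scene crop shows the same, with the cup clear. Next I descend.

drive_tool:
  deltas:
    - [[105,0.0035,0,0.0197,0,0,0],[105,0.007,0,0.0394,0,0,0],[105,0.0084,0,0.0473,0,0,0],[105,0.0084,0,0.0473,0,0,0]]

```text
clock: 3.58
tcp_pos: [0.4433, 0.1354, 0.0538]
orientation: [0.087, 0.087, 0.992, -0.008]
wrist_force: [0.2, 1.1, 0.0]
finger_gap: 0.0503
grip_force: 0.0
```

drive_tool:
  deltas:
    - [[105,0.0003,0,0.002,0,0,0],[105,0.0003,0,0.002,0,0,0]]

```text
clock: 3.82
tcp_pos: [0.4434, 0.1354, 0.0518]
orientation: [0.087, 0.087, 0.992, -0.008]
wrist_force: [-0.6, 0.3, 0.6]
finger_gap: 0.0504
grip_force: 0.0
```

drive_tool:
  deltas:
    - [[105,0.0003,0,0.0015,0,0,0],[105,0.0003,0,0.0015,0,0,0]]

```text
clock: 4.08
tcp_pos: [0.4427, 0.1354, 0.0497]
orientation: [0.087, 0.087, 0.992, -0.008]
wrist_force: [-0.7, 0.6, 0.6]
finger_gap: 0.05
grip_force: 0.0
```

drive_tool:
  deltas:
    - [[105,0.0003,0,0.0015,0,0,0],[105,0.0003,0,0.0015,0,0,0]]

```text
clock: 4.32
tcp_pos: [0.4429, 0.1354, 0.0483]
orientation: [0.087, 0.087, 0.992, -0.008]
wrist_force: [-0.4, 0.1, 0.9]
finger_gap: 0.0501
grip_force: 0.9
```

drive_tool:
  deltas:
    - [[105,0.0003,0,0.0015,0,0,0],[105,0.0003,0,0.0015,0,0,0]]

```text
clock: 4.58
tcp_pos: [0.443, 0.1354, 0.0479]
orientation: [0.087, 0.087, 0.992, -0.008]
wrist_force: [-7.7, -1.0, 15.3]
finger_gap: 0.0497
grip_force: 7.9
```

drive_tool:
  deltas:
    - [[105,-0.0004,0,-0.0022,0,0,0],[105,-0.0063,0,-0.0012,0,0,0],[105,-0.0122,0,-0.0001,0,0,0],[105,-0.0181,0,0.0009,0,0,0],[105,-0.0225,0,0.0017,0,0,0],[105,-0.0265,0,0.0024,0,0,0],[105,-0.0305,0,0.0031,0,0,0],[105,-0.0345,0,0.0038,0,0,0],[105,-0.0385,0,0.0046,0,0,0],[105,-0.0425,0,0.0053,0,0,0],[105,-0.0465,0,0.006,0,0,0],[105,-0.0495,0,0.0065,0,0,0]]

```text
clock: 6.08
tcp_pos: [0.4919, 0.1266, 0.0485]
orientation: [0.087, 0.087, 0.992, -0.008]
wrist_force: [-3.0, -0.1, -0.8]
finger_gap: 0.0504
grip_force: 1.0
```

```bash
cat > m.py <<'E'
from h import *
import sys
np.set_printoptions(precision=4,suppress=True)
s=get_state(); lc,la=np.array([.5307,-.01]),-.1747
print(s["clock"],s["tcp_pos"],s["wrist_force"],"tcp in ledge",rel(lc,la,s["tcp_pos"][:2]))
im,d,P=cloud("top"); b,_=read_camera("scene"); o=measure(im,P); sc,ss,sa=norm(o["slate"][0]); print(ss,"ang",sa-la,rel(lc,la,sc))
fr=P[(P[...,2]>.052)&(P[...,2]<.07)&(im.max(2)<90)]; q=rel(lc,la,fr[:,:2]); q=q[(abs(q[:,1]-.128)<.05)&(q[:,0]<.25)]; print("front x rel edge (max, 99.5%)",q[:,0].max()-.17,np.percentile(q[:,0],99)-.17)
a=cv2.resize(im[90:260,140:350],None,fx=2,fy=2); c=cv2.resize(b[130:300,180:390],None,fx=2,fy=2)
cv2.imwrite(f"pics/{sys.argv[1]}.png",cv2.cvtColor(np.vstack([a,c])[:, :],cv2.COLOR_RGB2BGR)[:600] if 0 else cv2.cvtColor(np.hstack([a[:,:400],c[:,:400]]),cv2.COLOR_RGB2BGR))
E
python3 m.py p2
```

```text
6.075 [0.4919 0.1266 0.0485] [-2.9653 -0.1387 -0.8263] tcp in ledge [-0.062   0.1278]
(0.12824924290180206, 0.14106211066246033) ang -0.07400995104140998 [0.0175 0.1334]
front x rel edge (max, 99.5%) -0.0793817669947254 -0.08278243961377633
```

View pics/p2.png

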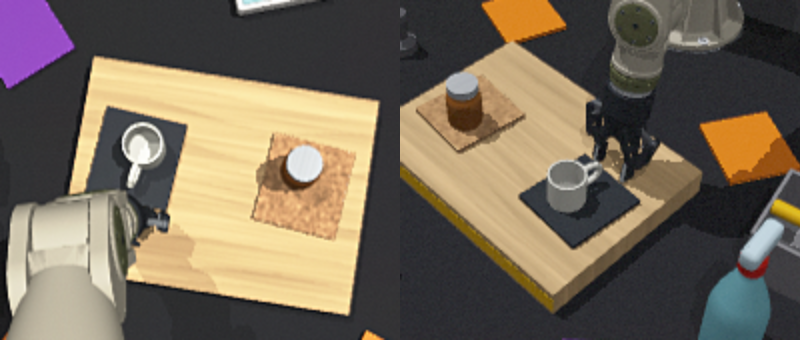

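The slate is turning square and the cup is steady. The fingers (top half at 150,215; scene half at 630,160) stay behind the handle. I'll keep going.

drive_tool:
  deltas:
    - [[105,-0.0041,0,-0.0003,0,0,0],[105,-0.011,0,0.0009,0,0,0],[105,-0.0179,0,0.0021,0,0,0],[105,-0.0248,0,0.0034,0,0,0],[105,-0.0317,0,0.0046,0,0,0],[105,-0.0386,0,0.0058,0,0,0],[105,-0.0455,0,0.007,0,0,0],[105,-0.0524,0,0.0082,0,0,0],[105,-0.0593,0,0.0095,0,0,0],[105,-0.0662,0,0.0107,0,0,0],[105,-0.0721,0,0.0117,0,0,0],[105,-0.076,0,0.0124,0,0,0]]

```text
clock: 7.68
tcp_pos: [0.5681, 0.1133, 0.0498]
orientation: [0.087, 0.087, 0.992, -0.008]
wrist_force: [-4.4, 1.1, 2.2]
finger_gap: 0.0502
grip_force: 2.0
```

```bash
python3 m.py p3
```

```text
7.675 [0.5681 0.1133 0.0498] [-4.4212  1.1357  2.2309] tcp in ledge [0.0154 0.1279]
(0.12921097874641418, 0.13814504444599152) ang -0.005026488799250994 [0.0927 0.1376]
front x rel edge (max, 99.5%) -0.008056643405647906 -0.009033170703461102
```

View pics/p3.png

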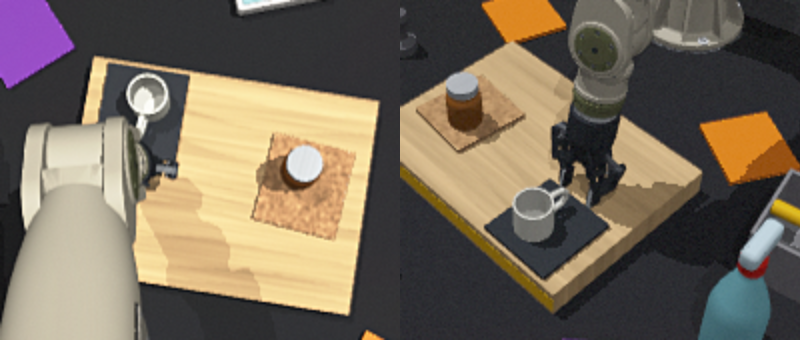

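The slate is now square (-0.005 rad), with its front edge about 7.5 mm short of the yellow edge and the cup standing. That leaves 37.5 mm to push.

drive_tool:
  deltas:
    - [[105,-0.0039,0,0.0007,0,0,0],[105,-0.0098,0,0.0017,0,0,0],[105,-0.0158,0,0.0028,0,0,0],[105,-0.0217,0,0.0038,0,0,0],[105,-0.0276,0,0.0049,0,0,0],[105,-0.0325,0,0.0058,0,0,0],[105,-0.0354,0,0.0063,0,0,0],[105,-0.0369,0,0.0065,0,0,0],[105,-0.0369,0,0.0065,0,0,0]]

```text
clock: 8.9
tcp_pos: [0.6048, 0.1068, 0.0498]
orientation: [0.087, 0.087, 0.992, -0.008]
wrist_force: [-3.1, 0.7, 0.7]
finger_gap: 0.0504
grip_force: 1.3
```

```bash
python3 m.py p4
```

```text
8.9 [0.6048 0.1068 0.0498] [-3.096   0.7293  0.7425] tcp in ledge [0.0527 0.1279]
(0.060909487307071686, 0.1404687464237213) ang 0.014002462979637698 [0.1297 0.1032]
front x rel edge (max, 99.5%) 0.030474789379406148 0.029357858913782564
```

View pics/p4.png

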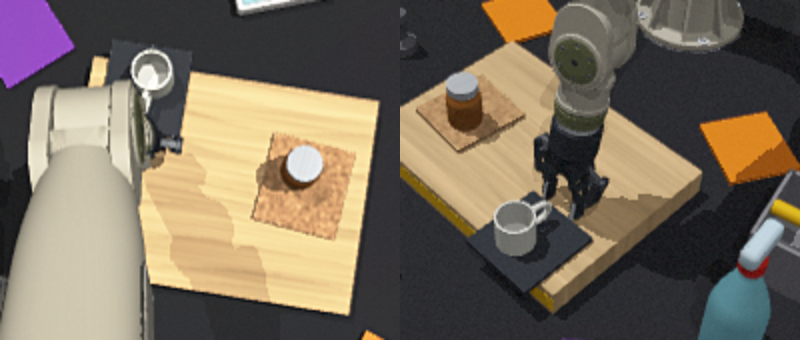

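The slate's front edge now sticks out about 30 mm, with the cup upright on it. I'll back off, lift clear and check.

drive_tool:
  deltas:
    - [[105,0.008,0,-0.0016,0,0,0],[105,0.028,0,-0.0055,0,0,0],[105,0.059,0,-0.011,0,0,0],[105,0.1,0,-0.025,0,0,0],[105,0.14,0,-0.07,0,0,0],[105,0.14,0,-0.12,0,0,0],[105,0.14,-0.06,-0.12,0,0,0],[105,0.14,-0.12,-0.12,0,0,0],[105,0.14,-0.12,-0.12,0,0,0]]

```text
clock: 10.12
tcp_pos: [0.4273, 0.0126, 0.1443]
orientation: [0.088, 0.091, 0.992, -0.008]
wrist_force: [0.1, -0.1, 0.6]
finger_gap: 0.0501
grip_force: 0.0
```

```bash
python3 m.py p5
```

```text
10.125 [0.4273 0.0126 0.1443] [ 0.0919 -0.0712  0.5806] tcp in ledge [-0.1058  0.0042]
(0.12977246940135956, 0.14066965878009796) ang 0.004120537438789679 [0.1299 0.138 ]
front x rel edge (max, 99.5%) 0.03032281626801589 0.0286910465883686
```

View pics/p5.png

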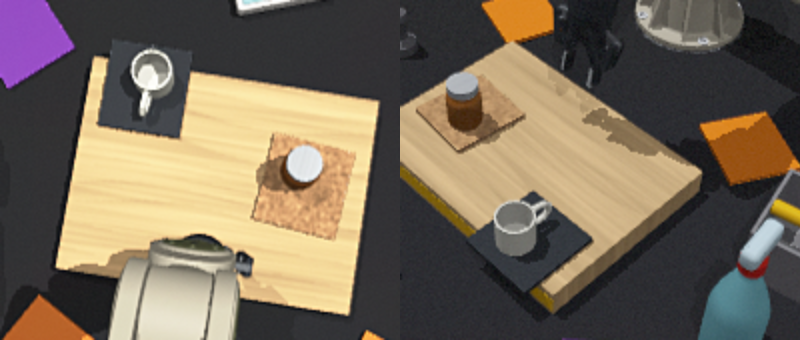

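The picture shows the slate square, its front about 30 mm past the yellow edge, its centre at y = 0.138 m, the cup upright on it and the arm clear.

```bash
python3 -c "from workcell import hand_in; print(hand_in())"
```

```text
the job is handed in; nothing more can be done
None
```

I pushed the slate until its front edge measured about 30 mm past the yellow edge, square to it within 0.01 rad, with the cup upright and the arm clear, and handed the job in at about 10 s; no verdict came back.

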